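# Open the push-and-turn sanitiser bottle at the food stall

### The arm

A 6-joint arm with a two-finger parallel gripper is mounted at the origin on the work surface. World frame = base frame: x ahead of the robot, y to its left, z up, the work surface at z = 0. Lengths are in mm, angles in rad, forces in N, time in s.
With the tool pointing down it reaches from about 275 to 850 mm from the base axis. Payload 5.2 kg.
Tool frame: the origin (TCP) lies on the centre line of the jaws, within the pads' length; the fingertips stand 17 mm ahead of it and the grasp point (between the pads) lies 2 mm behind it; y points along the fingers, z is the direction in which the jaws open and shut, and the axes are right-handed (so a half turn about y gives the same grasp; the last joint's range is limited). The gripper opens to 85 mm and grips with 20 to 120 N. Pads are 22 mm wide; open, the fingers measure 114 mm over their backs; the gripper's body (76 mm by 85 mm) begins 54 mm behind the grasp point. The pads swing forward as they close: fully open they stand 13 mm farther back than shut.
Start: joints at [-1.387, 0.259, 1.535, -0, 1.348, -0.203], TCP at [207.495, -509.363, 248.31] pointing down, gripper open.
Joint ranges: [-3.14, 3.14], [-0.91, 2.08], [0.19, 2.58], [-1.22, 4.36], [0.22, 2.71], [-3.12, 3.12]. Speed limits (rad/s): [2.57, 2.57, 3.14, 3.14, 3.14, 3.14].

### API

Orientations are given as a rotation vector (axis times angle).
In Python, from bench import get_obs, capture, camera_params, close_job gives the robot as it stands.
- The arm moves only by the tool arm_command, never from a script. Its argument "moves" is a list of rows, each a list of 3 entries, a list of its own where there are three numbers: the turn, a rotation vector about the world's x, y, z in degrees, then the shift along the world's x, y, z in mm, then the finger opening in mm, from 0 to 85.4. A call has 1 to 12 rows; each row is the pose to reach, as a shift and turn from the pose commanded when the call began; what a row does not reach only later rows make up. A row lasts 1/12 s, in which the tool goes at most 41.7 mm and 7.16 degrees, less where a joint would pass 70% of its speed; a pose out of reach is approached as far as the arm can. A call with a gripper value outside its range is refused whole. The fingers move at their own pace and stop on an object; "newtons" is the grip in N (left out, the last holds). Time passes only in rows, so rows that repeat a pose let the fingers close. It gives the time, the measured TCP pose, the force and the opening at its end, in the units of the state.
- get_obs(): the state, without advancing time (a new reading comes with each control period).
- capture(name): name is "scene" or "top"; returns the picture (480x640x3 uint8, blue, green, red); there is no depth.
- camera_params(name): a dict with "vertical_fov" (degrees; the focal length in pixels is half the picture's height over the tangent of half this angle, whatever the lens; pixels are square), "cx", "cy" (the principal point, pixels), "D" ([k1, k2, p1, p2, k3] as OpenCV has them; the pictures are not rectified), "R" (3x3) and "t" (3): a world point X has camera coordinates R X + t. Camera axes: x right, y down, z forward; pixel columns grow to the right and rows downward; lengths in mm; the calibration is good to about 2 mm. A picture is of the moment at which its call begins. camera_params takes no time and is no camera call.
- close_job(): hands the job in, once; it reports no verdict.
The state is a dict: "t": time; "joint_positions": joint angles; "joint_velocities": joint speeds; "joint_efforts": joint torques, N m; "position": TCP position; "tcp_rot": TCP orientation; "contact_force": force on the tool from outside, world axes, zero at the start; "moment": the same for the moment, N m; "finger_gap": finger opening in mm.
Only numpy, scipy, OpenCV 4.12 (cv2) and the standard library are available. Lean on these libraries where they do the work, as an engineer would, in place of code of your own. Each camera call takes 0.05 s, during which the arm holds its last target.

### The job

Open the sanitiser bottle that is clamped to the stall table: press its green safety cap down, keep it pressed while you twist it anticlockwise (seen from above) until it stops, then lift it straight off. Finish still holding the cap in the gripper, upright and directly above the bottle, about 5 to 10 cm clear of its mouth; do not put it down or let go. Leave the soap bottle with the red cap, the sauce cups and the stamp where they stand.

Things in the scene. Friction and masses are not known exactly. Their poses are not given: they have to be found in the camera images.
- jug: White sanitiser bottle, green label band, 84 mm diameter, fixed in a steel cradle (base plate 110 mm square, 4 mm thick), standing left or right on the table at any yaw. Origin: centre of the plate's underside on the table, z up the bottle's axis. Shoulder: radius 42 mm at height 108 mm, sloping to 16 mm at 133 mm. A red mark on the shoulder shows +x.
- mouth (a point): Top of the grey sprung valve disc in the bottle's mouth, on the axis, 182 mm above the bottle's origin, inside the cap. Disc radius 12 mm, 9 mm above the neck (radius 16 mm, bayonet blocks to 21 mm). The cap presses on it: spring 4 N to start, 8 N at 5 mm, hard stop at 8 mm (10.4 N).
- cap: Green ribbed round safety cap on that bottle, 52 mm diameter, 36 mm tall, walls 4 mm, open below, about 45 g. Origin: centre of its underside, z up; locked, it lies on the bottle's axis 150 mm above the bottle's origin, and its +x (white pointer on the top) points along the bottle's red mark. Two inner lugs hold it. Its sides can be gripped from above at any yaw.
- cap_top (a point): Centre of the cap's top, 36 mm above its origin. Locked, the cap cannot turn over 0.15 rad or pull off. Press it 4 to 8 mm down, keep it down and turn it anticlockwise from above (+z), with little torque: past 1.0 rad (58 deg) the lugs are free; a stop ends the turn at about 1.3 rad (75 deg). There it can be lifted straight off.
- soap: Bystander, loose: yellow bottle with a white label band and red cap, 72 mm diameter, 162 mm tall, no safety cap. Origin: centre of its underside. Stands on the other side from the sanitiser bottle, at least 0.2 m away. Leave alone.
- cup_a: Bystander, loose: lidded sauce cup, 57 mm diameter, 42 mm tall, at the far side of the table. Origin: centre of its underside. Leave alone.
- cup_b: Bystander, loose: the same kind of lidded sauce cup, on the right (-y). Origin: centre of its underside. Leave alone.
- stamp: Bystander, loose: blue hand stamp standing upright, 32 mm diameter, 60 mm tall, on the left (+y). Origin: centre of its underside. Leave alone.
Mind the look-alikes: they are no part of the job. Of the things that look like the cap, the largest one is meant.

How it is judged (in metres and radians):
On the way, in this order (a step that is already met when the one before it is completed fails the run):
1. the cap is pressed at least 3 mm down, not yet turned (z of cap in the frame of jug below 0.147 m and angle between the x axis of cap and the x axis of jug, either way round below 0.5 rad), for 0.1 s.
2. the cap is twisted at least 0.85 rad (49 degrees) from its locked position while still down on the neck (angle between the x axis of cap and the x axis of jug, either way round above 0.85 rad and z of cap in the frame of jug below 0.156 m and horizontal distance between cap and jug below 0.006 m), for 0.05 s.
At the end, for the whole second after the job is handed in: Cap held still by the fingers (over 1 N), upright within 0.25 rad, within 30 mm of the bottle's axis, its underside 205 to 340 mm above the bottle's origin (23 to 158 mm clear of the mouth), not touching the bottle; the bystanders upright and within 20 mm of their places (z of cap in the frame of jug between 0.205 and 0.34 m and horizontal distance between cap and jug below 0.03 m and angle between cap's own z axis and vertical below 0.25 rad and contact force between the fingers and cap above 1 N and contact force between cap and jug below 0.05 N and linear speed of cap below 0.03 m/s and distance of each of soap, cup_a, cup_b, stamp from where it was at the start of the episode below 0.02 m and angle between each of soap, cup_a, cup_b, stamp's own z axis and vertical below 0.2 rad); the arm keeps its last pose, push and grip.
It fails at once if the yellow soap bottle is knocked or shifted by more than 20 mm (distance of soap from where it was at the start of the episode above 0.02 m or angle between soap's own z axis and vertical above 0.3 rad).
It fails at once if a sauce cup is knocked or shifted by more than 20 mm (distance of cup_a from where it was at the start of the episode above 0.02 m or angle between cup_a's own z axis and vertical above 0.3 rad).
It fails at once if a sauce cup is knocked or shifted by more than 20 mm (distance of cup_b from where it was at the start of the episode above 0.02 m or angle between cup_b's own z axis and vertical above 0.3 rad).
It fails at once if the blue stamp is knocked or shifted by more than 20 mm (distance of stamp from where it was at the start of the episode above 0.02 m or angle between stamp's own z axis and vertical above 0.3 rad).
It also fails if it takes over 38 s, if anything falls off the work surface, if the arm or the gripper's body presses on something with over 40 N, if the wrist force passes 120 N, or if a joint passes its speed limit or range.

## Working session

There is one attempt and no reset: what is moved stays moved. The work goes in short steps, Python scripts to look and compute and a tool call to move; the robot and the scene stay as the last step left them, time stands still between calls to the robot, and variables do not carry over. Pictures are saved under pics/ and viewed, and the job is handed in when it is done.

Besides the shell and the picture viewer there is one more tool, called after "Request:" in YAML: its name, and indented under it one key for each argument. arm_command: Moves the arm, as the interface text tells. Its arguments: {"type":"object","properties":{"moves":{"type":"array","items":{"type":"array"}},"newtons":{"type":"number"}},"required":["moves"]}

```bash
mkdir -p pics; ls; python3 - <<'E'
from bench import *
import cv2
print(get_obs())
for n in("scene","top"):
    print(n,camera_params(n)); cv2.imwrite(f"pics/{n}0.png",capture(n))
E
```

```text
pics
{'t': 0.0, 'joint_positions': array([-1.38679812e+00,  2.59327059e-01,  1.53609314e+00, -2.45517150e-08,
        1.34799953e+00, -2.02781533e-01]), 'joint_velocities': array([ 0.0014656 ,  0.00082038,  0.00157567, -0.00033399,  0.00072655,
       -0.00072973]), 'joint_efforts': array([-2.21155926e-03, -4.46041846e+01, -2.90571767e+01, -4.15324175e-04,
        1.18107451e-02,  2.21179738e-05]), 'position': array([ 207.40185585, -508.85462614,  247.47920894]), 'tcp_rot': array([-0.39351282,  2.01134558, -2.00760453]), 'contact_force': array([ 0.7568576 ,  0.1535375 , -0.00890549]), 'moment': array([ 0.00955331, -0.027235  , -0.00734089]), 'finger_gap': 85.684434373007}
scene {'vertical_fov': 44.88092554869772, 'cx': 327.2358301158043, 'cy': 235.64663985938967, 'D': array([-0.08487801,  0.        ,  0.        ,  0.        ,  0.        ]), 'R': array([[-0.57905994,  0.81507572, -0.01847075],
       [ 0.62874403,  0.43203124, -0.64655236],
       [-0.51900919, -0.38600594, -0.76264597]]), 't': array([ 365.91000384, -305.07891564, 1631.4002204 ])}
top {'vertical_fov': 55.916282500092976, 'cx': 309.7154185384986, 'cy': 246.98257281426078, 'D': array([-0.1068792,  0.       ,  0.       ,  0.       ,  0.       ]), 'R': array([[ 0.04422219, -0.99901414, -0.00389105],
       [-0.97572162, -0.04235419, -0.21488006],
       [ 0.21450342,  0.01329904, -0.97663269]]), 't': array([ -27.08224688,  641.79904427, 1137.99221712])}
```

View pics/scene0.png

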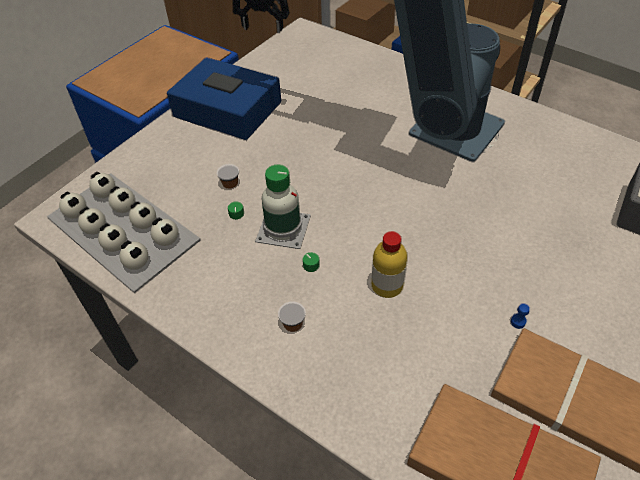

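View pics/top0.png

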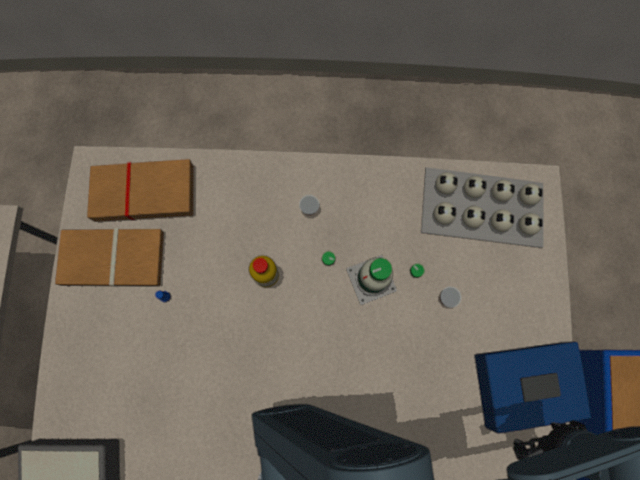

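The sanitiser bottle stands at (282,210) in the scene picture and (378,273) in the top one. Its cap is at (277,175) and (380,269). Two small loose green caps are decoys. I'll enlarge both views.

```bash
python3 - <<'E'
import cv2,numpy as np
a=cv2.imread("pics/scene0.png")[155:255,235:325]; b=cv2.imread("pics/top0.png")[245:310,335:435]
cv2.imwrite("pics/c1.png",cv2.resize(a,None,fx=6,fy=6,interpolation=cv2.INTER_CUBIC))
cv2.imwrite("pics/c2.png",cv2.resize(b,None,fx=8,fy=8,interpolation=cv2.INTER_CUBIC))
E
```

```text
(no output)
```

View pics/c1.png

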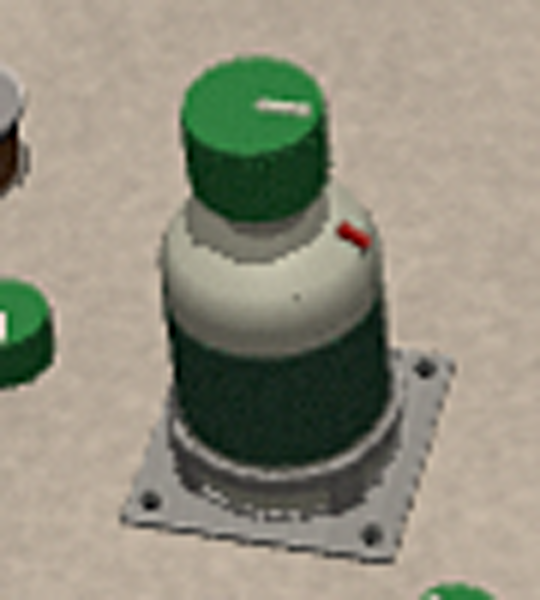

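View pics/c2.png

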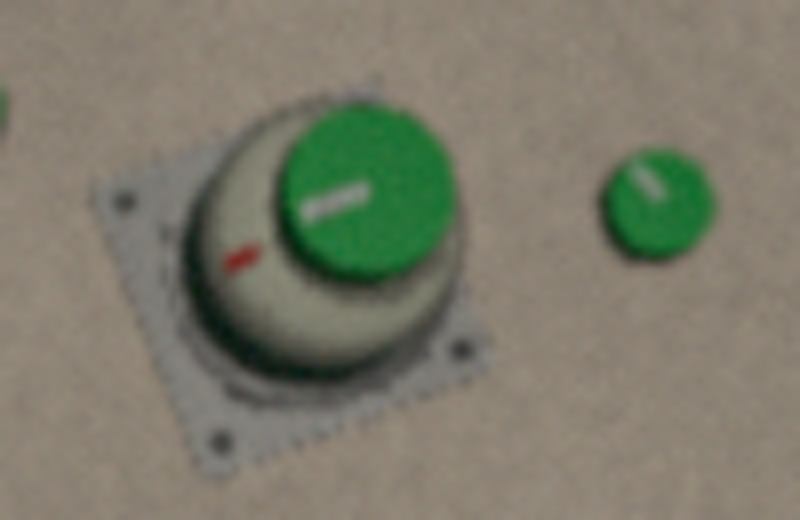

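```bash
cat > h.py <<'E'
import numpy as np,cv2
from bench import *
def ray(n,u,v):
    p=camera_params(n);f=240/np.tan(np.radians(p["vertical_fov"]/2))
    K=np.array([[f,0,p["cx"]],[0,f,p["cy"]],[0,0,1]])
    x=cv2.undistortPoints(np.array([[[u,v]]],float),K,p["D"])[0,0]
    R,t=p["R"],p["t"]; return -R.T@t, R.T@np.array([x[0],x[1],1])
def atz(n,u,v,z):
    c,d=ray(n,u,v); return c+d*(z-c[2])/d[2]
def tri(a,b):
    A=[];B=[]
    for c,d in(a,b):
        d=d/np.linalg.norm(d);P=np.eye(3)-np.outer(d,d);A.append(P);B.append(P@c)
    return np.linalg.lstsq(np.vstack(A),np.hstack(B),rcond=None)
E
python3 - <<'E'
from h import *
np.set_printoptions(precision=1,suppress=True)
s=lambda x,y:("scene",235+(x+.5)/6-.5,155+(y+.5)/6-.5)
t=lambda x,y:("top",335+(x+.5)/8-.5,245+(y+.5)/8-.5)
print("tri",tri(ray(*s(254,106)),ray(*t(368,187)))[:2])
print(atz(*s(254,106),186),atz(*t(368,187),186))
for q in [s(312,108),s(256,103),t(303,212),t(370,188)]: print("ptr",atz(*q,186))
print("plate corners scene",[atz(*s(*c),4) for c in((122,518),(392,560),(455,358))])
print("plate corners top",[atz(*t(*c),4) for c in((95,190),(205,475),(490,368))])
for n,l in(("soap",("scene",392,239,162)),("soap",("top",261,264.5,162)),("cupa",("scene",292,313,42)),("cupa",("top",310,205,42)),("cupb",("scene",229,172,42)),("cupb",("top",450,297,42)),("stamp",("top",161,296,60)),("dec1",("top",329,258,20)),("dec2",("top",417,270,20))):
    print(n,atz(*l))
from scipy.spatial.transform import Rotation as Ro
print(Ro.from_rotvec(get_obs()["tcp_rot"]).as_matrix())
E
```

```text
tri (array([ 573.2, -172. ,  183.7]), array([0.2]))
[ 574.9 -170.   186. ] [ 573.  -171.9  186. ]
ptr [ 563.9 -152.   186. ]
ptr [ 573.3 -170.4  186. ]
ptr [ 564.6 -152.5  186. ]
ptr [ 572.7 -172.5  186. ]
plate corners scene [array([ 646.1, -199.3,    4. ]), array([602.7, -98.8,   4. ]), array([ 503.4, -141.7,    4. ])]
plate corners top [array([ 600.3, -103.2,    4. ]), array([ 502.6, -143.8,    4. ]), array([ 543.6, -242. ,    4. ])]
soap [577.4 123.8 162. ]
soap [573.1 116.9 162. ]
cupa [773.1  12.3  42. ]
cupa [768.4   5.9  42. ]
cupb [ 530.5 -376.9   42. ]
cupb [ 526.9 -382.6   42. ]
stamp [493.5 391.7  60. ]
dec1 [624.4 -53.   20. ]
dec2 [ 601.  -297.8   20. ]
[[-0.9 -0.   0.4]
 [-0.4  0.  -0.9]
 [-0.  -1.  -0. ]]
```

The two views agree: the cap top is at about (573.5, -171.3), with triangulated z of 184 against 186 expected. The plate centre comes out at (573, -171.5). Now moving above it.

Request:
arm_command:
  moves:
    - [[0,0,0],[30,28,5],85]
    - [[0,0,0],[60,56,10],85]
    - [[0,0,0],[90,84,10],85]
    - [[0,0,0],[120,112,10],85]
    - [[0,0,0],[150,140,10],85]
    - [[0,0,0],[180,168,10],85]
    - [[0,0,0],[210,196,10],85]
    - [[0,0,0],[240,224,10],85]
    - [[0,0,0],[270,252,10],85]
    - [[0,0,0],[300,280,10],85]
    - [[0,0,0],[330,308,10],85]
    - [[0,0,0],[350,325,10],85]

```text
t: 1.1
position: [559.5, -180.9, 257.9]
tcp_rot: [-0.395, 2.009, -2.007]
contact_force: [0.8, -0.3, -0.0]
finger_gap: 84.8
```

Request:
arm_command:
  moves:
    - [[0,0,0],[10,9,0],85]
    - [[0,0,0],[16,13,0],85]
    - [[0,0,0],[16,13,0],85]
    - [[0,0,0],[16,13,0],85]
    - [[0,0,0],[16,13,0],85]

```text
t: 1.52
position: [572.5, -172.6, 258.2]
tcp_rot: [-0.393, 2.011, -2.011]
contact_force: [0.4, -0.7, -0.0]
finger_gap: 85.0
```

```bash
python3 - <<'E'
from h import *
from scipy.spatial.transform import Rotation as Ro
o=get_obs();print(o["t"],o["position"],o["joint_positions"],o["contact_force"],o["finger_gap"])
print(Ro.from_rotvec(o["tcp_rot"]).as_matrix().round(3))
a=capture("scene")[115:255,215:355];b=capture("top")[205:345,310:450]
cv2.imwrite("pics/d.png",cv2.resize(np.hstack([a,b]),None,fx=2.8,fy=2.8,interpolation=cv2.INTER_CUBIC))
E
```

```text
1.5167 [ 572.50946631 -172.64603534  258.23882636] [-4.78902681e-01  3.39336215e-01  1.39853309e+00 -6.25469038e-04
  1.40425895e+00  7.06816582e-01] [ 0.35865821 -0.68628002 -0.04593609] 84.99131208176665
[[-0.927 -0.001  0.376]
 [-0.376 -0.    -0.927]
 [ 0.001 -1.    -0.   ]]
```

View pics/d.png

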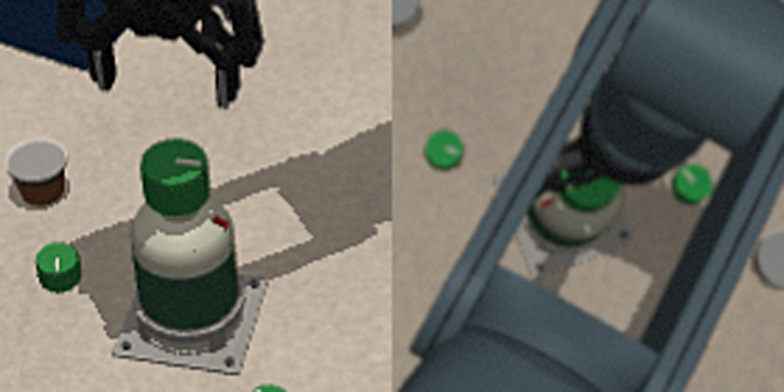

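In the scene crop the open fingers, at (104,85) and (228,100), straddle the cap at (174,175), so the arm is centred. Next: descend and grip.

Request:
arm_command:
  moves:
    - [[0,0,0],[0,0,-15],85]
    - [[0,0,0],[0,0,-35],85]
    - [[0,0,0],[0,0,-55],85]
    - [[0,0,0],[0,0,-72],85]
    - [[0,0,0],[0,0,-82],85]
    - [[0,0,0],[0,0,-87],85]
    - [[0,0,0],[0,0,-87],85]
    - [[0,0,0],[0,0,-87],85]

```text
t: 2.28
position: [573.7, -171.9, 172.0]
tcp_rot: [-0.392, 2.009, -2.01]
contact_force: [-0.5, -0.5, 0.5]
finger_gap: 84.9
```

Request:
arm_command:
  moves:
    - [[0,0,0],[0,0,0],70]
    - [[0,0,0],[0,0,0],60]
    - [[0,0,0],[0,0,0],55]
    - [[0,0,0],[0,0,0],50]
    - [[0,0,0],[0,0,0],45]
    - [[0,0,0],[0,0,0],40]
    - [[0,0,0],[0,0,0],40]
    - [[0,0,0],[0,0,0],40]
    - [[0,0,0],[0,0,0],40]
    - [[0,0,0],[0,0,0],40]
  newtons: 50

```text
t: 3.12
position: [574.0, -171.7, 171.7]
tcp_rot: [-0.392, 2.008, -2.01]
contact_force: [2.3, -1.9, 5.9]
finger_gap: 49.9
```

```bash
python3 - <<'E'
from h import *
a=capture("scene")[115:255,215:355];b=capture("top")[205:345,310:450]
cv2.imwrite("pics/e.png",cv2.resize(np.hstack([a,b]),None,fx=2.8,fy=2.8,interpolation=cv2.INTER_CUBIC))
E
```

```text
(no output)
```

View pics/e.png

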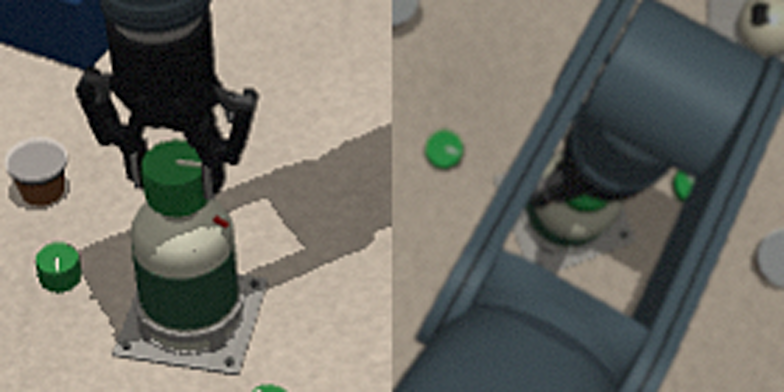

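The fingers hold the cap (gap 50 mm), and closing already loads the spring with 6 N. Pressing further in small steps while watching the force.

Request:
arm_command:
  moves:
    - [[0,0,0],[0,0,-1],40]
    - [[0,0,0],[0,0,-2],40]
    - [[0,0,0],[0,0,-3],40]
    - [[0,0,0],[0,0,-4],40]
    - [[0,0,0],[0,0,-4],40]
    - [[0,0,0],[0,0,-4],40]
  newtons: 60

```text
t: 3.72
position: [574.0, -171.7, 167.9]
tcp_rot: [-0.392, 2.008, -2.01]
contact_force: [1.3, -1.2, 6.7]
finger_gap: 50.0
```

```bash
python3 - <<'E'
from h import *
o=get_obs();print(o["position"],o["contact_force"],o["moment"],o["finger_gap"])
a=capture("scene")[155:205,255:305];
a0=cv2.imread("pics/scene0.png")[155:205,255:305]
cv2.imwrite("pics/f.png",cv2.resize(np.hstack([a0,a]),None,fx=8,fy=8,interpolation=cv2.INTER_CUBIC))
E
```

```text
[ 573.97292731 -171.69560572  167.86686593] [ 1.28005528 -1.18143845  6.65932137] [-0.18945324 -0.15994618  0.01687371] 50.01239590122834
```

View pics/f.png

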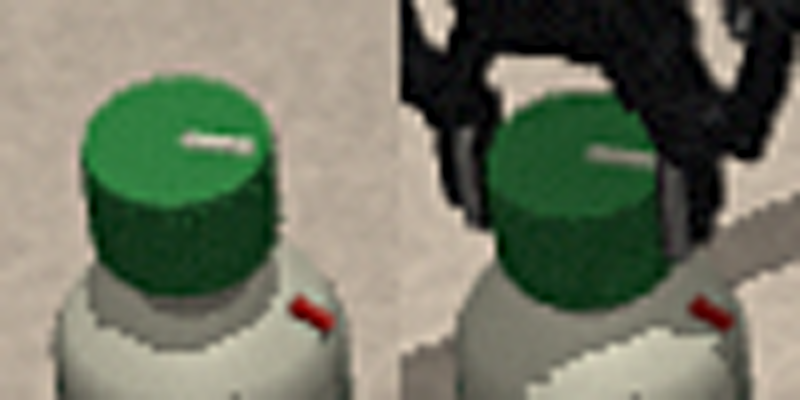

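The cap moved about 15 crop px (1.9 px) down, which is 5–6 mm. The force of 6.7 N suggests a little less, so I'll press 1 mm more before twisting.

Request:
arm_command:
  moves:
    - [[0,0,0],[0,0,-1],40]
    - [[0,0,0],[0,0,-1],40]
    - [[0,0,0],[0,0,-1],40]
    - [[0,0,0],[0,0,-1],40]

```text
t: 4.1
position: [574.0, -171.7, 167.0]
tcp_rot: [-0.392, 2.008, -2.01]
contact_force: [-0.3, -1.5, 7.3]
finger_gap: 49.6
```

Request:
arm_command:
  moves:
    - [[0,0,3],[0,0,0],40]
    - [[0,0,6],[0,0,0],40]
    - [[0,0,10],[0,0,0],40]
    - [[0,0,14],[0,0,0],40]
    - [[0,0,18],[0,0,0],40]
    - [[0,0,18],[0,0,0],40]

```text
t: 4.6
position: [573.7, -171.6, 167.0]
tcp_rot: [-0.666, 1.812, -1.813]
contact_force: [0.2, -1.2, 8.6]
finger_gap: 49.9
```

```bash
python3 - <<'E'
from h import *
o=get_obs();print(o["position"],o["contact_force"],o["moment"],o["finger_gap"])
a=capture("scene")[155:205,255:305];
a0=cv2.imread("pics/scene0.png")[155:205,255:305]
cv2.imwrite("pics/g.png",cv2.resize(np.hstack([a0,a]),None,fx=8,fy=8,interpolation=cv2.INTER_CUBIC))
E
```

```text
[ 573.73991972 -171.62498863  166.96655651] [ 0.22825375 -1.20617464  8.59256377] [-0.12012156 -0.06076643 -0.01547924] 49.87657244922909
```

View pics/g.png

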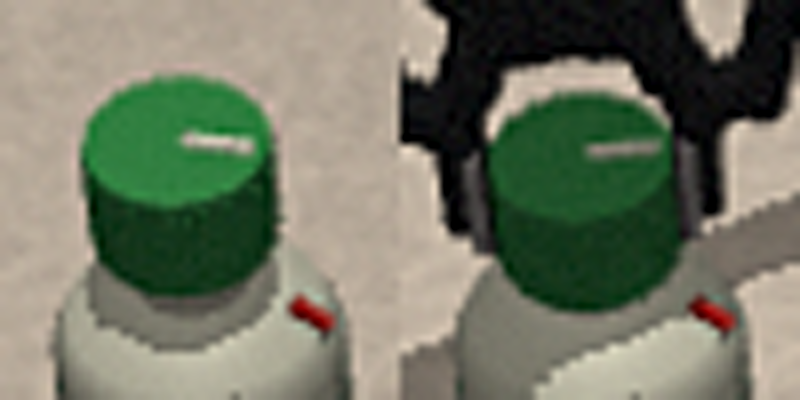

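The pointer swung up with the gripper, and at 18° it is already past the locked play of 8.6°. The moment is tiny and the force is 8.6 N (5.7 mm). I'll continue the twist.

Request:
arm_command:
  moves:
    - [[0,0,5],[0,0,0],40]
    - [[0,0,10],[0,0,0],40]
    - [[0,0,15],[0,0,0],40]
    - [[0,0,20],[0,0,0],40]
    - [[0,0,25],[0,0,0],40]
    - [[0,0,30],[0,0,0],40]
    - [[0,0,35],[0,0,0],40]
    - [[0,0,40],[0,0,0],40]
    - [[0,0,45],[0,0,0],40]
    - [[0,0,49],[0,0,0],40]
    - [[0,0,51],[0,0,0],40]
    - [[0,0,51],[0,0,0],40]

```text
t: 5.65
position: [573.6, -171.3, 166.9]
tcp_rot: [-1.219, 1.192, -1.193]
contact_force: [-1.4, 0.3, 8.5]
finger_gap: 49.7
```

Request:
arm_command:
  moves:
    - [[0,0,1.5],[0,0,0],40]
    - [[0,0,3],[0,0,0],40]
    - [[0,0,4.5],[0,0,0],40]
    - [[0,0,4.5],[0,0,0],40]

```text
t: 5.98
position: [573.6, -171.4, 166.9]
tcp_rot: [-1.255, 1.135, -1.136]
contact_force: [0.3, -1.0, 7.6]
finger_gap: 49.9
```

```bash
python3 - <<'E'
from h import *
o=get_obs();print(o["position"],o["contact_force"],o["moment"],o["finger_gap"])
a=capture("scene")[155:205,255:305];
a0=cv2.imread("pics/scene0.png")[155:205,255:305]
cv2.imwrite("pics/i.png",cv2.resize(np.hstack([a0,a]),None,fx=8,fy=8,interpolation=cv2.INTER_CUBIC))
E
```

```text
[ 573.6282476  -171.42444761  166.90526458] [ 0.26604613 -0.95078769  7.60055713] [-0.12634712  0.0533963  -0.02151701] 49.93285636618931
```

View pics/i.png

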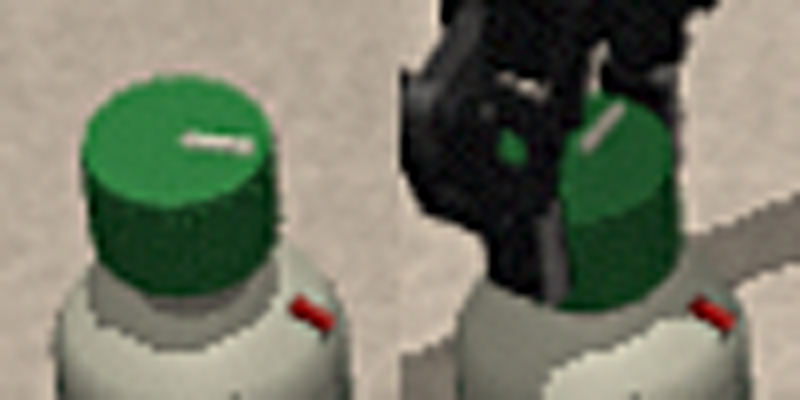

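```bash
python3 - <<'E'
from h import *
f=lambda x,y,z:atz("scene",255+(x+.5)/8-.5,155+(y+.5)/8-.5,z)
for a,b,z in(((182,138),(253,148),186),((184,150),(223,103),180)):
    d=f(*b,z)-f(*a,z);print(np.degrees(np.arctan2(d[1],d[0])),np.linalg.norm(d))
E
```

```text
112.84304385455803 19.959003557049012
-172.33421618067084 20.845156496064117
```

The pointer has turned about 75°, against 73.5° commanded. A slight extra turn to feel for the stop, then I'll lift slowly.

Request:
arm_command:
  moves:
    - [[0,0,1],[0,0,0],40]
    - [[0,0,2],[0,0,0],40]
    - [[0,0,2],[0,0,0],40]

```text
t: 6.28
position: [573.7, -171.7, 166.9]
tcp_rot: [-1.27, 1.109, -1.111]
contact_force: [-0.1, -1.4, 8.4]
finger_gap: 49.8
```

Request:
arm_command:
  moves:
    - [[0,0,0],[0,0,2],40]
    - [[0,0,0],[0,0,4],40]
    - [[0,0,0],[0,0,6],40]
    - [[0,0,0],[0,0,8],40]
    - [[0,0,0],[0,0,10],40]
    - [[0,0,0],[0,0,12],40]
    - [[0,0,0],[0,0,12],40]

```text
t: 6.87
position: [573.4, -171.7, 177.7]
tcp_rot: [-1.27, 1.111, -1.11]
contact_force: [3.3, -4.3, -2.0]
finger_gap: 49.7
```

Request:
arm_command:
  moves:
    - [[0,0,0],[0,0,2],40]
    - [[0,0,0],[0,0,4],40]
    - [[0,0,0],[0,0,7],40]
    - [[0,0,0],[0,0,10],40]
    - [[0,0,0],[0,0,10],40]

```text
t: 7.28
position: [572.9, -170.7, 188.3]
tcp_rot: [-1.27, 1.112, -1.108]
contact_force: [-0.8, 0.4, -0.9]
finger_gap: 49.9
```

```bash
python3 - <<'E'
from h import *
o=get_obs();print(o["position"],o["contact_force"],o["moment"],o["finger_gap"])
a=capture("scene")[135:205,245:315];
cv2.imwrite("pics/j.png",cv2.resize(a,None,fx=8,fy=8,interpolation=cv2.INTER_CUBIC))
E
```

```text
[ 572.86911538 -170.69067328  188.30593395] [-0.83752988  0.39623656 -0.91909267] [0.00288603 0.0625986  0.11329247] 49.90421777561759
```

View pics/j.png

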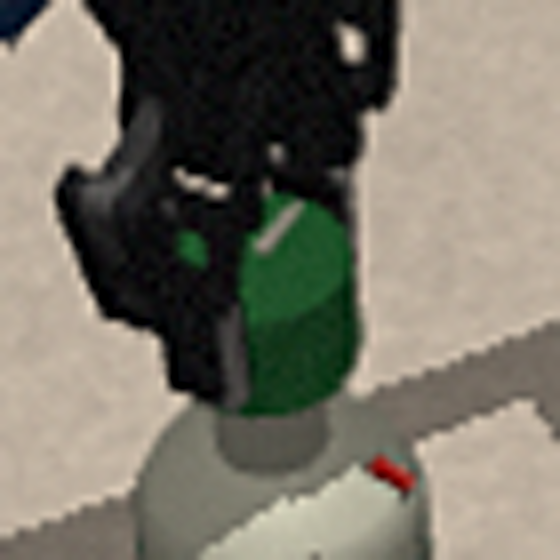

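The cap has come off with the gripper: the grey neck shows below it at (275,440) in the crop and no load is left. Its underside is now at about 165 mm, so I'll raise it another 90 mm.

Request:
arm_command:
  moves:
    - [[0,0,0],[0,0,4],40]
    - [[0,0,0],[0,0,10],40]
    - [[0,0,0],[0,0,18],40]
    - [[0,0,0],[0,0,28],40]
    - [[0,0,0],[0,0,40],40]
    - [[0,0,0],[0,0,52],40]
    - [[0,0,0],[0,0,64],40]
    - [[0,0,0],[0,0,75],40]
    - [[0,0,0],[0,0,84],40]
    - [[0,0,0],[0,0,89],40]
    - [[0,0,0],[0,0,90],40]
    - [[0,0,0],[0,0,90],40]

```text
t: 8.33
position: [573.5, -171.4, 278.6]
tcp_rot: [-1.269, 1.11, -1.11]
contact_force: [0.3, 0.2, -0.8]
finger_gap: 50.0
```

Request:
arm_command:
  moves:
    - [[0,0,0],[0,0,0],40]
    - [[0,0,0],[0,0,0],40]
    - [[0,0,0],[0,0,0],40]
    - [[0,0,0],[0,0,0],40]

```text
t: 8.67
position: [573.3, -171.3, 277.7]
tcp_rot: [-1.27, 1.111, -1.109]
contact_force: [-0.3, 0.1, -0.9]
finger_gap: 50.0
```

```bash
python3 - <<'E'
from h import *
o=get_obs();print(o["t"],o["position"],o["contact_force"],o["finger_gap"],abs(o["joint_velocities"]).max())
a=capture("scene");cv2.imwrite("pics/k0.png",a)
cv2.imwrite("pics/k.png",cv2.resize(a[120:260,220:360],None,fx=4,fy=4,interpolation=cv2.INTER_CUBIC))
E
```

```text
8.6667 [ 573.3278795  -171.28172461  277.73671238] [-0.29817527  0.14424516 -0.89879395] 49.96760590867486 0.0022343896567860694
```

View pics/k.png

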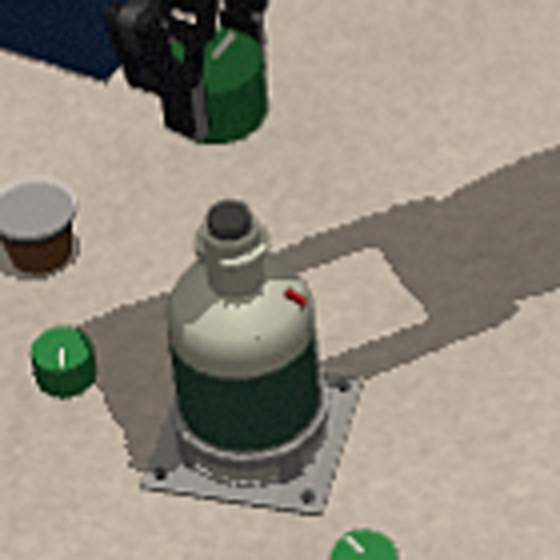

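View pics/k0.png

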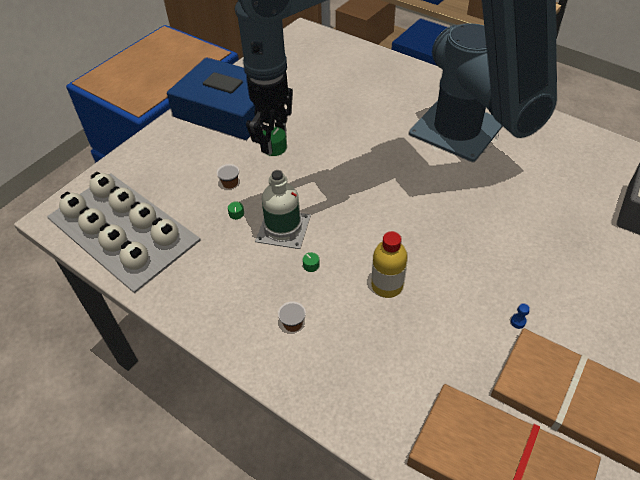

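The cap is held upright above the open bottle at scene pixel (273,140), with the mouth at (277,174). The soap, cups and stamp have not moved. Handing in.

```bash
python3 -c "
from bench import *
print(close_job())"
```

```text
the job is handed in; nothing more can be done
None
```

The sanitiser bottle is open, and the gripper is holding the green cap upright above it. The job is handed in; it reports no verdict, so I don't have a pass or fail.

- **Press and twist:** I pressed the cap about 6 mm down (7–9 N), then turned it 75.5° anticlockwise while keeping it down. Just before the last 2° the picture showed the pointer turned about 75°. I felt no clear torque at the stop, so I can't confirm it touched; the cap still came off freely.
- **Final position:** The cap's underside is at about 254 mm, roughly 72 mm clear of the mouth, and within about 2 mm of the bottle's axis. The arm was still, the finger gap was 50 mm, and the only load left was about 0.9 N, close to the cap's weight.
- **Bystanders:** The last picture shows the soap bottle, both cups and the stamp standing where they were.
- **Disagreements:** The gap read 50 mm on a 52 mm cap. At the first press check the force (6.7 N) suggested about 3.4 mm, while the picture suggested 5–6 mm, so I pressed 1 mm more. There was a brief sideways force of about 5 N at the start of the lift, which disappeared.

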